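# Specimen jar out of the humidity chamber

### The arm

A 6-joint arm with a two-finger parallel gripper is mounted at the origin on the work surface. World frame = base frame: x ahead of the robot, y to its left, z up, the work surface at z = 0. Lengths are in m, angles in rad, forces in N, time in s.
With the tool pointing down it reaches from about 0.2 to 0.875 m from the base axis. Payload 3.4 kg.
Tool frame: the origin (TCP) lies midway between the tips of the shut fingers; the grasp point (between the pads) lies 19 mm behind it; z points along the fingers, y is the direction in which the jaws open and shut (so a half turn about z gives the same grasp; the last joint's range is limited). The gripper opens to 94 mm and grips with 3 to 60 N. Pads are 16 mm wide; open, the fingers measure 119 mm over their backs; the gripper's body (75 mm by 177 mm) begins 78 mm behind the grasp point.
Start: joints at [-1.384, 0.276, 1.505, -0, 1.361, -0.121], TCP at [0.174, -0.548, 0.205] pointing down, gripper open.
Joint ranges: [-2.89, 2.89], [-0.75, 2.08], [0.22, 2.7], [-1.18, 4.32], [0.11, 2.71], [-2.7, 2.7]. Speed limits (rad/s): [2.57, 2.57, 3.14, 3.14, 3.14, 3.14].

### API

Orientations are given as a rotation vector (axis times angle).
In Python, from bench import bot gives the robot as it stands.
- The arm moves only by the tool step_arm, never from a script. Its argument "moves" is a list of rows, each a list of 3 entries, a list of its own where there are three numbers: the turn, a rotation vector about the tool's x, y, z in degrees, then the shift along the tool's x, y, z in mm, then the finger opening in mm, from 0 to 94. A call has 1 to 8 rows; each row shifts and turns the commanded pose from where the row before left it, along the tool's axes as they then stand; what a row does not reach is not made up. A row lasts 1/8 s, in which the tool goes at most 62.5 mm and 10.7 degrees, less where a joint would pass 70% of its speed; a pose out of reach is approached as far as the arm can. A call is refused whole if a number of a shift passes 62.5 or a number of a turn 10.7, either way. A call with a gripper value outside its range is refused whole. The fingers move at their own pace and stop on an object; the grip force is fixed at half the most. Time passes only in rows, so rows that do not move let the fingers close. It gives the time, the measured TCP pose, the force and the opening at its end, in the units of the state.
- bot.sense(): the state, without advancing time (a new reading comes with each control period).
- bot.get_image(name): name is "scene" or "top"; returns a dict with "img" (400x640x3 uint8, red, green, blue), "range_z" (400x640 float32, m along the optical axis (not along the pixel's ray), 0 where there is no reading), "mtx" (3x3 intrinsics, pixels), "R" (3x3) and "t" (3): a world point X has camera coordinates R X + t. Camera axes: x right, y down, z forward; pixel columns grow to the right and rows downward; lengths in m; the calibration is good to about 2 mm. A picture is of the moment at which its call begins.
- bot.sign_off(): hands the job in, once; it reports no verdict.
The state is a dict: "time": time; "q": joint angles; "joint_vel": joint speeds; "effort": joint torques, N m; "ee_pos": TCP position; "orientation": TCP orientation; "contact_force": force on the tool from outside, world axes, zero at the start; "torque": the same for the moment, N m; "width": opening from 0.0 (shut) to 1.0 (fully open).
Only numpy, scipy, OpenCV 4.12 (cv2) and the standard library are available. Lean on these libraries where they do the work, as an engineer would, in place of code of your own. Each camera call takes 0.05 s, during which the arm holds its last target.

### The job

Reach down through the round port in the white roof of the clear chamber, lift the jar with the green lid off its pedestal, and set it upright inside the shallow round yellow holder on the cutting mat. Set it down rather than dropping it, and leave the jar with the blue lid standing on its own pedestal in the chamber.

Things in the scene. Friction and masses are not known exactly. Their poses are not given: they have to be found in the camera images.
- jar_green_center (a point): Centre (half-way up, on the axis) of the wanted jar: a round plastic pot, 45 mm diameter, 60 mm high, straight-sided, white with a GREEN screw lid (top 17 mm), about 60 g; z up its axis. It starts upright on either pedestal in the chamber, within 6 mm of the pedestal's axis: centre 100 mm above the bench, top 10 mm below the roof's upper face.
- jar_blue_center (a point): Centre (half-way up, on the axis) of the other jar, same in shape and size but with a BLUE lid; it stands on the other pedestal and is to stay there.
- chamber: Fixed closed box, 220 (own x) x 390 (own y) x 140 mm high, 4 mm clear walls; origin at the centre of its underside on the bench, z up. White roof 6 mm thick, upper face at 140 mm (dark seals 2 mm higher), with two open round ports of 140 mm diameter at x = 0, y = +95 and -95 mm. Centred under each is a grey pedestal, 60 mm diameter, top at 70 mm. The ports are the only way in.
- holder: Fixed shallow round yellow cup on the pale cutting mat (3 mm thick): outer diameter 80 mm, inner 68 mm, 14 mm high, flat inner floor 6 mm above its underside. Origin at the centre of its underside (3 mm above the bench), z up. A jar standing in it has its centre 36 mm above this origin. Loose clutter stands at least 60 mm from its rim.
Mind the look-alikes: they are no part of the job. Of the things that look like the holder, the middle-sized one is meant.

How it is judged:
By the outcome, as a careful person would: the job done as asked, in the order asked, and still so for the second after the job is handed in, with the robot touching nothing.
It also fails if it takes over 40 s, if anything falls off the work surface, if the arm or the gripper's body presses on something with over 40 N, if the wrist force passes 120 N, or if a joint passes its speed limit or range.

## Working session

There is one attempt and no reset: what is moved stays moved. The work goes in short steps, Python scripts to look and compute and a tool call to move; the robot and the scene stay as the last step left them, time stands still between calls to the robot, and variables do not carry over. Pictures are saved under pics/ and viewed, and the job is handed in when it is done.

Besides the shell and the picture viewer there is one more tool, called by a JSON object that holds its "name" and its "arguments". step_arm: Moves the arm, as the interface text tells. Its arguments: {"type":"object","properties":{"moves":{"type":"array","items":{"type":"array"}}},"required":["moves"]}

```bash
mkdir -p pics; ls; python3 - <<'E'
from bench import bot
import cv2,numpy as np
print(bot.sense())
for n in ("scene","top"):
    d=bot.get_image(n); cv2.imwrite(f"pics/{n}0.png",d["img"][:,:,::-1]); np.savez(f"{n}0.npz",**d)
    print(n,d["mtx"],d["R"],d["t"])
E
```

```text
pics
{'time': 0.0, 'q': array([-1.38400559e+00,  2.76560317e-01,  1.50610794e+00,  2.15494280e-05,
        1.36073507e+00, -1.21007930e-01]), 'joint_vel': array([ 6.45530469e-04,  5.29480078e-04,  1.25037092e-03, -6.76388055e-05,
       -2.97729636e-04,  9.18162516e-04]), 'effort': array([-1.58714311e-04, -4.04588127e+01, -2.37228423e+01,  7.00527825e-02,
        3.43045208e-02, -1.38411251e-04]), 'ee_pos': array([ 0.17409329, -0.54740571,  0.20463459]), 'orientation': array([-3.10267381e+00, -4.81298181e-01,  6.04165031e-05]), 'contact_force': array([ 0.6770646 ,  0.37450712, -0.2393308 ]), 'torque': array([-0.01212199,  0.01892631,  0.03874732]), 'width': 1.0040581442700283}
scene [[483.53055944   0.         316.96779853]
 [  0.         483.53055944 197.4708264 ]
 [  0.           0.           1.        ]] [[ 0.18520371  0.98269574  0.00294316]
 [ 0.68829403 -0.12758051 -0.71412502]
 [-0.70139213  0.13428436 -0.70001199]] [ 0.01652719 -0.24854018  1.85717492]
top [[516.98395959   0.         315.85788233]
 [  0.         516.98395959 200.83806671]
 [  0.           0.           1.        ]] [[ 0.02036106 -0.99969855  0.0137202 ]
 [-0.9968811  -0.0213464  -0.07597639]
 [ 0.07624636 -0.01213045 -0.99701522]] [-0.13256421  0.41929625  1.62098525]
```

View pics/scene0.png

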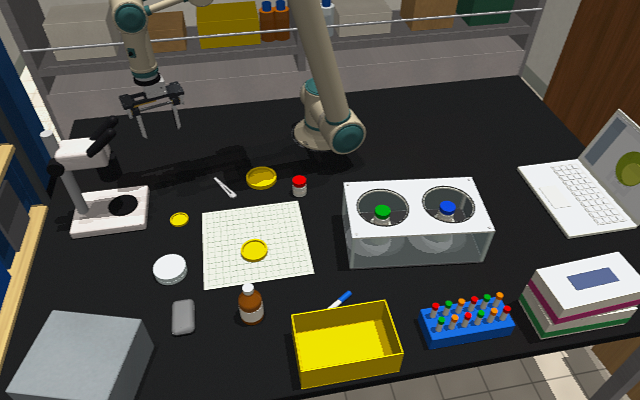

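View pics/top0.png

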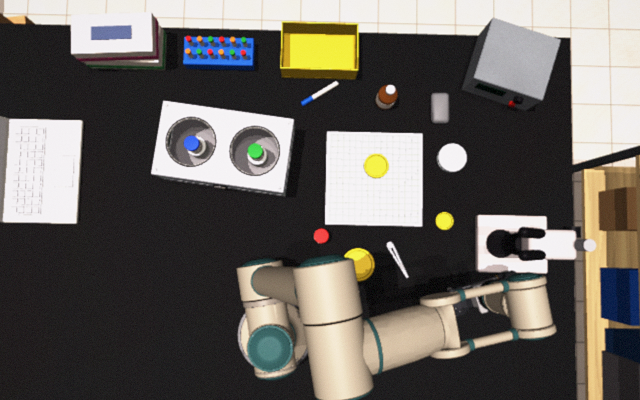

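The top view shows the green lid at (256,151), the blue lid at (192,144), and the mid-sized yellow cup on the mat at (376,166). In the scene view they are at (383,212), (447,207) and (254,250). Next I'll measure their positions.

```bash
cat > h.py <<'E'
import cv2,numpy as np
def ray(d,u,v,z):
    K,R,t=d["mtx"],d["R"],d["t"]; c=-R.T@t; w=R.T@np.linalg.solve(K,np.array([u,v,1.])); return c+w*(z-c[2])/w[2]
def cloud(d):
    v,u=np.mgrid[:400,:640]; z=d["range_z"]; p=np.stack([(u-d["mtx"][0,2])/d["mtx"][0,0]*z,(v-d["mtx"][1,2])/d["mtx"][1,1]*z,z],-1)
    return (p-d["t"])@d["R"]
def blobs(d,lo,hi,amin=25):
    h=cv2.cvtColor(d["img"],cv2.COLOR_RGB2HSV); m=cv2.inRange(h,lo,hi)
    n,l,s,c=cv2.connectedComponentsWithStats(m); return [(l==i,s[i],c[i]) for i in range(1,n) if s[i][4]>=amin]
E
python3 - <<'E'
from h import *
for n in ("scene","top"):
    d=np.load(n+"0.npz"); P=cloud(d)
    for nm,lo,hi in (("green",(50,120,60),(75,255,255)),("blue",(105,120,60),(125,255,255)),("yellow",(22,150,100),(34,255,255))):
        for m,s,c in blobs(d,lo,hi):
            ok=m&(d["range_z"]>0)
            if c[1]<125 or c[1]>270: continue
            q=P[ok]; zt=np.percentile(q[:,2],90) if len(q) else 0
            top=q[q[:,2]>zt-.006]
            # ellipse center of outer contour
            cs,_=cv2.findContours(m.astype(np.uint8),0,1); ct=max(cs,key=cv2.contourArea)
            e=cv2.fitEllipse(ct) if len(ct)>4 else None
            zz=.130 if nm!="yellow" else .017
            print(n,nm,s,c.round(1),"ztop %.3f"%zt,"topmean",top.mean(0).round(4),"ell",np.round(e[0],1),np.round(e[1],1),"ray",ray(d,*e[0],zz).round(4), "mid",((top.min(0)+top.max(0))/2).round(4),np.ptp(top,axis=0).round(3))
E
```

```text
scene green [375 205  16  14 186] [382.1 211.4] ztop 0.133 topmean [0.5622 0.0651 0.1313] ell [382.1 211.4] [13.7 15.5] ray [0.5657 0.0651 0.13  ] mid [0.5618 0.0653 0.1325] [0.045 0.042 0.01 ]
scene blue [ 24 201   6  11  40] [ 26.3 205.8] ztop -0.538 topmean [-0.4083 -1.3745 -0.5376] ell [ 26.3 205.9] [4.6 9.2] ray [ 0.3578 -0.9346  0.13  ] mid [-0.4075 -1.3744 -0.5353] [0.036 0.005 0.013]
scene blue [439 200  17  15 193] [447.2 207.3] ztop 0.134 topmean [0.5811 0.2536 0.1315] ell [447.2 207.3] [13.7 16.1] ray [0.584  0.2538 0.13  ] mid [0.5813 0.2541 0.1319] [0.043 0.044 0.008]
scene yellow [622 163  18  22 334] [631.  173.9] ztop 0.135 topmean [0.5301 0.8951 0.1355] ell [631.  173.8] [17.9 22.1] ray [0.4459 1.0008 0.017 ] mid [0.5335 0.8958 0.1383] [0.051 0.013 0.019]
scene yellow [246 167  31  23 552] [260.9 177.6] ztop 0.019 topmean [ 0.2303 -0.2557  0.0181] ell [260.8 177.6] [22. 30.] ray [ 0.2328 -0.2555  0.017 ] mid [ 0.2266 -0.256   0.02  ] [0.106 0.1   0.013]
scene yellow [170 212  19  15 217] [178.7 218.9] ztop 0.011 topmean [ 0.37   -0.5292  0.0086] ell [178.7 219. ] [13
[... 578 characters left out ...]
91.2 142.9] [14.1 15.2] ray [0.5776 0.2507 0.13  ] mid [0.5778 0.2514 0.1321] [0.042 0.042 0.012]
top yellow [364 154  24  24 445] [375.8 165.5] ztop 0.018 topmean [ 0.5374 -0.3138  0.0155] ell [375.8 165.5] [22.7 23.2] ray [ 0.5391 -0.3127  0.017 ] mid [ 0.539 -0.312  0.019] [0.076 0.074 0.015]
top yellow [435 212  19  18 273] [444.1 220.5] ztop 0.011 topmean [ 0.3685 -0.5328  0.0095] ell [444.2 220.5] [17.5 18.1] ray [ 0.368  -0.5316  0.017 ] mid [ 0.3687 -0.5329  0.0115] [0.054 0.06  0.012]
top yellow [344 248  31  33 601] [361.2 262.1] ztop 0.019 topmean [ 0.2369 -0.2684  0.0488] ell [360.7 262.5] [24.4 34.2] ray [ 0.2308 -0.2685  0.017 ] mid [ 0.226  -0.2384  0.3852] [0.1   0.139 0.745]
```

The cup on the mat measures 80 mm across, so it is the middle-sized holder, at about (0.540, -0.311). The green jar is at about (0.560, 0.063), with its lid top near 0.13 as expected. Now I'll move above the jar.

{"name": "step_arm", "arguments": {"moves": [[[0,0,0],[20,-17,-5],70],[[0,0,0],[36,-30,-5],70],[[0,0,0],[36,-30,-5],70],[[0,0,0],[36,-30,-5],70],[[0,0,0],[36,-30,-5],70],[[0,0,0],[36,-30,-5],70],[[0,0,0],[36,-30,0],70],[[0,0,0],[36,-30,0],70]]}}

```text
time: 1.1
ee_pos: [0.365, -0.2462, 0.2358]
orientation: [-3.104, -0.482, -0.001]
contact_force: [0.5, -0.2, 0.1]
width: 0.747
```

{"name": "step_arm", "arguments": {"moves": [[[0,0,0],[36,-30,0],70],[[0,0,0],[36,-30,0],70],[[0,0,0],[36,-30,0],70],[[0,0,0],[36,-30,0],70],[[0,0,0],[36,-30,0],70],[[0,0,0],[36,-30,0],70],[[0,0,0],[36,-30,0],70],[[0,0,0],[20,-17,0],70]]}}

```text
time: 2.1
ee_pos: [0.5546, 0.0528, 0.2355]
orientation: [-3.103, -0.485, 0.001]
contact_force: [0.3, -0.6, -0.6]
width: 0.745
```

```bash
cat >> h.py <<'E'
from scipy.spatial.transform import Rotation as Ro
def rel(s,tgt):
    R=Ro.from_rotvec(s["orientation"]).as_matrix(); print("t",s["time"],"pos",s["ee_pos"].round(4),"w",round(s["width"],3),"F",s["contact_force"].round(1),"q",s["q"].round(2)); print("R",R.round(3).tolist()); print("toolshift mm",(R.T@(np.array(tgt)-s["ee_pos"])*1000).round(1))
E
python3 - <<'E'
from h import *
from bench import bot
s=bot.sense(); rel(s,[.5605,.0635,.2])
for n in("scene","top"):
    d=bot.get_image(n); np.savez(n+"1.npz",**d); cv2.imwrite(f"pics/{n}1.png",cv2.resize(d["img"][100:300,150:550,::-1],None,fx=2,fy=2))
E
```

```text
t 2.1 pos [0.5546 0.0528 0.2355] w 0.745 F [ 0.3 -0.6 -0.6] q [-0.03  0.23  1.49  0.    1.42  1.23]
R [[0.952, 0.305, -0.0], [0.305, -0.952, 0.001], [-0.0, -0.001, -1.0]]
toolshift mm [ 8.8 -8.3 35.5]
```

{"name": "step_arm", "arguments": {"moves": [[[0,0,0],[9,-8,20],70],[[0,0,0],[0,0,15],70],[[0,0,0],[0,0,0],70]]}}

```text
time: 2.58
ee_pos: [0.5593, 0.0593, 0.1992]
orientation: [-3.104, -0.481, 0.006]
contact_force: [-0.3, -0.5, -0.5]
width: 0.744
```

```bash

python3 - <<'E'
from h import *
from bench import bot
s=bot.sense(); rel(s,[.5605,.0635,.089])
for n in("scene","top"):
    d=bot.get_image(n); np.savez(n+"1.npz",**d)
    cv2.imwrite(f"pics/{n}2.png",cv2.resize(d["img"][100:260,150:490,::-1] if n=="top" else d["img"][120:280,300:520,::-1],None,fx=2.3,fy=2.3))
    K=d["mtx"]
    for nm,lo,hi in (("green",(50,120,60),(75,255,255)),):
        for m,ss,c in blobs(d,lo,hi,10):
            if c[1]>125 and c[1]<270: print(n,nm,ss,c)
E
```

```text
t 2.575 pos [0.5593 0.0593 0.1992] w 0.744 F [-0.3 -0.5 -0.5] q [-0.02  0.26  1.54 -0.    1.34  1.25]
R [[0.953, 0.303, -0.004], [0.303, -0.953, -0.0], [-0.004, -0.001, -1.0]]
toolshift mm [  2.8  -3.6 110.2]
scene green [375 205  16  14 183] [382.1420765  211.43169399]
top green [260 148   3   8  15] [260.53333333 151.46666667]
```

View pics/scene2.png

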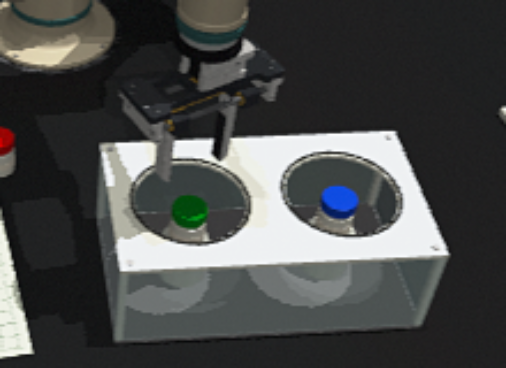

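View pics/top2.png

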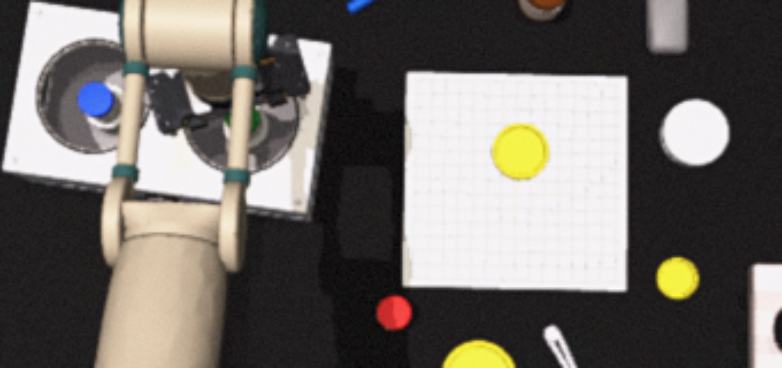

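The fingers straddle the line over the green lid. In the scene crop the tips are at (165,180) and (220,158) with the lid at (190,210), and the port rim is clear. Descending.

{"name": "step_arm", "arguments": {"moves": [[[0,0,0],[3,-4,15],70],[[0,0,0],[0,0,15],70],[[0,0,0],[0,0,15],70],[[0,0,0],[0,0,10],70],[[0,0,0],[0,0,0],70]]}}

```text
time: 3.3
ee_pos: [0.5622, 0.0645, 0.1442]
orientation: [-3.104, -0.481, 0.004]
contact_force: [-0.3, -0.3, -0.1]
width: 0.746
```

```bash

python3 - <<'E'
from h import *
from bench import bot
s=bot.sense(); rel(s,[.5605,.0635,.089])
d=bot.get_image("scene")
for z in(.2,): print(ray(d,383.7,193.5,.2))
def pr(X):
    c=d["mtx"]@(d["R"]@np.array(X)+d["t"]); return c[:2]/c[2]
print("tcp px",pr(s["ee_pos"]),"lid px",pr([.5605,.0635,.13]))
cv2.imwrite("pics/scene3.png",cv2.resize(d["img"][140:260,320:500,::-1],None,fx=4,fy=4))
E
```

```text
t 3.3 pos [0.5622 0.0645 0.1442] w 0.746 F [-0.3 -0.3 -0.1] q [-0.01  0.3   1.62 -0.    1.22  1.25]
R [[0.953, 0.303, -0.002], [0.303, -0.953, -0.0], [-0.002, -0.001, -1.0]]
toolshift mm [-1.8  0.5 55.2]
[0.56440698 0.06296361 0.2       ]
tcp px [382.04037375 207.07115104] lid px [381.05646348 210.17917835]
```

View pics/scene3.png

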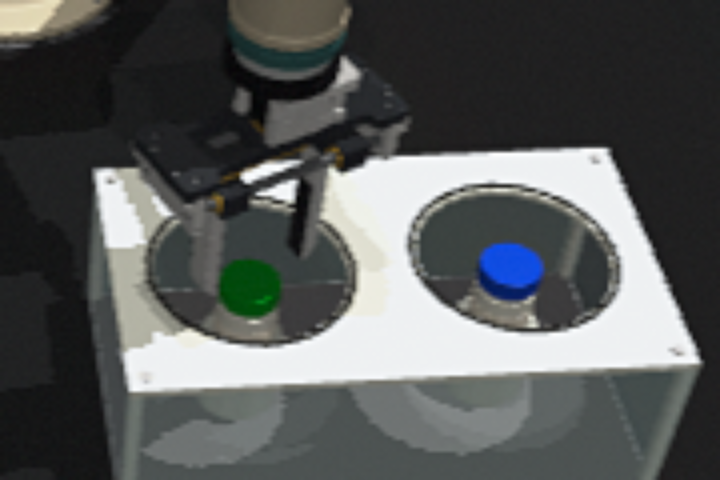

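The tips are inside the port rim, one on each side of the lid at (248,285). Going down to grasp height, then closing.

{"name": "step_arm", "arguments": {"moves": [[[0,0,0],[-1,0,15],70],[[0,0,0],[0,0,15],70],[[0,0,0],[0,0,15],70],[[0,0,0],[0,0,10],70],[[0,0,0],[0,0,0],70],[[0,0,0],[0,0,0],55]]}}

```text
time: 4.1
ee_pos: [0.5624, 0.0642, 0.0907]
orientation: [3.104, 0.481, 0.001]
contact_force: [-0.3, -0.0, 0.0]
width: 0.672
```

{"name": "step_arm", "arguments": {"moves": [[[0,0,0],[0,0,0],35],[[0,0,0],[0,0,0],35],[[0,0,0],[0,0,0],35],[[0,0,0],[0,0,0],35]]}}

```text
time: 4.6
ee_pos: [0.5623, 0.0644, 0.091]
orientation: [3.104, 0.482, 0.002]
contact_force: [-0.7, 0.0, 3.1]
width: 0.473
```

The fingers stopped at 44.5 mm, which matches the jar. Lifting.

{"name": "step_arm", "arguments": {"moves": [[[0,0,0],[0,0,-6],35],[[0,0,0],[0,0,-12],35],[[0,0,0],[0,0,-18],35],[[0,0,0],[0,0,-20],35],[[0,0,0],[0,0,-20],35],[[0,0,0],[0,0,-20],35],[[0,0,0],[0,0,-14],35],[[0,0,0],[0,0,0],35]]}}

```text
time: 5.6
ee_pos: [0.5627, 0.0642, 0.2018]
orientation: [3.104, 0.481, 0.004]
contact_force: [-1.0, -0.6, -1.2]
width: 0.475
```

```bash

python3 - <<'E'
from h import *
from bench import bot
s=bot.sense(); rel(s,[.540,-.311,.2])
d=bot.get_image("scene"); P=cloud(d)
for m,ss,c in blobs(d,(50,120,60),(75,255,255),10):
    if 100<c[1]<270: q=P[m&(d["range_z"]>0)]; print(ss,c,np.median(q,0),q.min(0),q.max(0))
cv2.imwrite("pics/scene4.png",cv2.resize(d["img"][120:260,320:500,::-1],None,fx=4,fy=4))
E
```

```text
t 5.6 pos [0.5627 0.0642 0.2018] w 0.475 F [-1.  -0.6 -1.2] q [-0.01  0.26  1.53 -0.    1.34  1.25]
R [[0.953, 0.303, 0.003], [0.303, -0.953, -0.0], [0.003, 0.001, -1.0]]
toolshift mm [-135.3  350.7    1.8]
[381 177  13  15 153] [386.85620915 183.81045752] [0.57124201 0.06631059 0.24113026] [0.5430224  0.04715163 0.22825648] [0.58636138 0.08531979 0.24668142]
```

View pics/scene4.png

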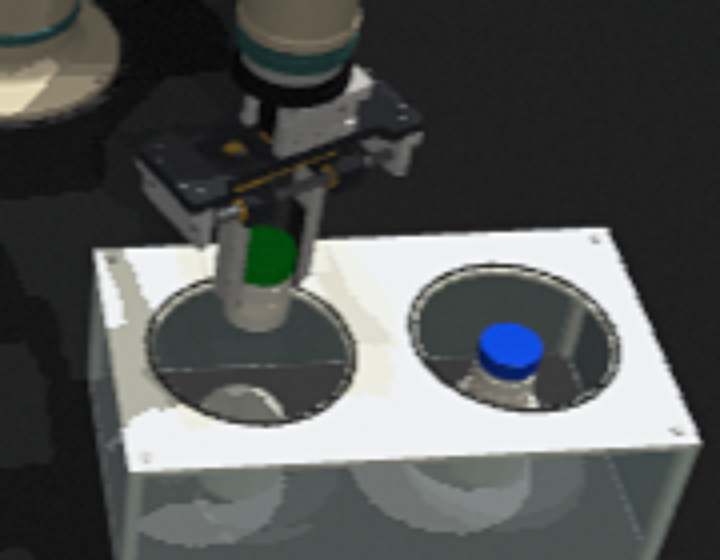

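The jar is held and clear of the roof, and the blue jar is undisturbed. The lid at (270,255) faces the camera more than it should, so I'll check for tilt.

```bash

python3 - <<'E'
from h import *
from bench import bot
s=bot.sense()
d=bot.get_image("scene"); P=cloud(d); np.savez("scene4.npz",**d)
def fit(q):
    for _ in range(4):
        c=q.mean(0); n=np.linalg.svd(q-c)[2][2]; n*=np.sign(n[2]); r=(q-c)@n; q=q[abs(r)<max(.0015,1.5*r.std())]
    return c,n,len(q),r.std()
for nm,lo,hi in (("green",(50,120,60),(75,255,255)),("blue",(105,120,60),(125,255,255))):
  for m,ss,c in blobs(d,lo,hi,60):
    if 150<c[1]<260 and c[0]>200: 
        m=cv2.erode(m.astype(np.uint8),np.ones((3,3)))>0
        q=P[m&(d["range_z"]>0)]; print(nm,ss,c,fit(q),np.median(d["img"][m],0))
cv2.imwrite("pics/scene5.png",cv2.resize(d["img"][165:210,355:415,::-1],None,fx=12,fy=12,interpolation=cv2.INTER_CUBIC))
E
```

```text
green [381 177  13  15 152] [386.73684211 183.875     ] (array([0.56494569, 0.06753172, 0.24038764]), array([0.02852118, 0.00503045, 0.99958053]), 52, np.float64(0.0012650205989286816)) [ 0. 73. 12.]
blue [439 200  17  15 194] [447.1443299 207.2371134] (array([0.58354083, 0.25353432, 0.13070097]), array([0.035498  , 0.01792757, 0.99920893]), 79, np.float64(0.0016174598167858366)) [ 16.  76. 226.]
```

View pics/scene5.png

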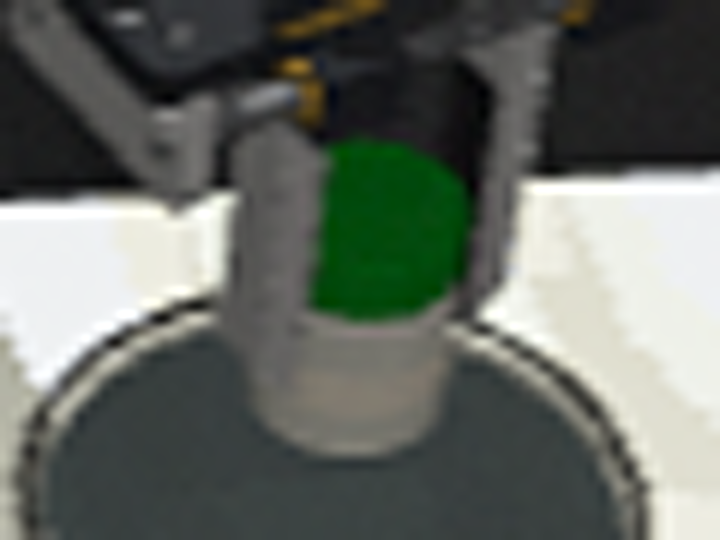

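The fit gives the same normal as the standing blue lid, so the jar is upright. Carrying it to above the holder.

{"name": "step_arm", "arguments": {"moves": [[[0,0,0],[-5,13,0],35],[[0,0,0],[-12,30,0],35],[[0,0,0],[-15,40,0],35],[[0,0,0],[-15,40,0],35],[[0,0,0],[-16,40,0],35],[[0,0,0],[-16,40,0],35],[[0,0,0],[-16,40,0],35],[[0,0,0],[-16,40,0],35]]}}

```text
time: 6.7
ee_pos: [0.5408, -0.2412, 0.1996]
orientation: [-3.104, -0.481, 0.002]
contact_force: [1.5, -0.2, -1.0]
width: 0.471
```

{"name": "step_arm", "arguments": {"moves": [[[0,0,0],[-13,35,0],35],[[0,0,0],[-8,22,10],35],[[0,0,0],[-4,11,20],35],[[0,0,0],[0,0,20],35],[[0,0,0],[0,0,20],35],[[0,0,0],[0,0,20],35],[[0,0,0],[0,0,10],35],[[0,0,0],[0,0,0],35]]}}

```text
time: 7.7
ee_pos: [0.538, -0.311, 0.0993]
orientation: [-3.103, -0.482, 0.003]
contact_force: [0.1, -0.2, -0.8]
width: 0.475
```

```bash

python3 - <<'E'
from h import *
from bench import bot
s=bot.sense(); rel(s,[.5405,-.311,.0295])
for n in("scene","top"):
    d=bot.get_image(n); P=cloud(d)
    for nm,lo,hi in (("green",(50,120,40),(75,255,255)),("yellow",(22,150,100),(34,255,255))):
        for m,ss,c in blobs(d,lo,hi,10):
            if 125<c[1]<270 and 200<c[0]<400: q=P[m&(d["range_z"]>0)]; print(n,nm,ss,c,np.median(q,0).round(4))
    cv2.imwrite(f"pics/{n}6.png",cv2.resize(d["img"][150:300,190:330,::-1] if n=="scene" else d["img"][100:250,300:450,::-1],None,fx=4,fy=4))
E
```

```text
t 7.7 pos [ 0.538  -0.311   0.0993] w 0.475 F [ 0.1 -0.2 -0.8] q [-0.64  0.42  1.56 -0.    1.17  0.63]
R [[0.953, 0.303, -0.002], [0.303, -0.953, 0.001], [-0.001, -0.002, -1.0]]
toolshift mm [ 2.5  0.9 69.8]
scene green [243 214  15  15 186] [249.74193548 221.20967742] [ 0.5426 -0.3091  0.1385]
scene yellow [257 166  20  14 197] [265.74619289 172.1928934 ] [ 0.2008 -0.2372  0.0106]
scene yellow [241 239  27  23 484] [253.66528926 250.03305785] [ 0.5406 -0.3088  0.0117]
top yellow [368 166  21  12  89] [378.16853933 172.78651685] [ 0.5158 -0.3207  0.0115]
top yellow [343 248  31  34 773] [359.07244502 264.21216041] [ 0.2262 -0.264   0.009 ]
```

View pics/scene6.png

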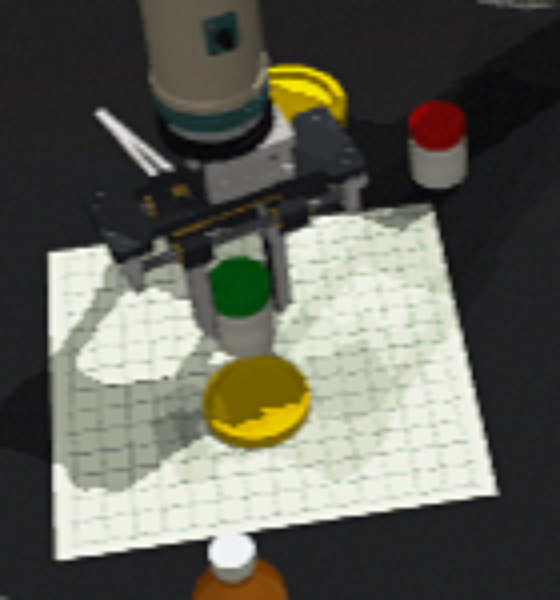

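View pics/top6.png

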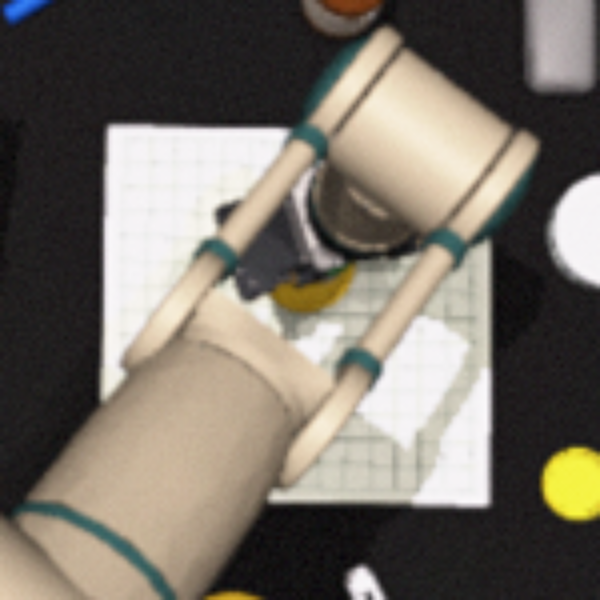

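The jar hangs directly above the holder: in the scene crop the lid is at (240,287) and the cup at (257,400). Same-camera measurements ask for about +2 mm in x. Descending, slowing near the floor.

{"name": "step_arm", "arguments": {"moves": [[[0,0,0],[2,1,12],35],[[0,0,0],[0,0,14],35],[[0,0,0],[0,0,14],35],[[0,0,0],[0,0,12],35],[[0,0,0],[0,0,6],35],[[0,0,0],[0,0,4],35],[[0,0,0],[0,0,2],35],[[0,0,0],[0,0,0],35]]}}

```text
time: 8.8
ee_pos: [0.541, -0.3119, 0.0367]
orientation: [3.104, 0.481, 0.001]
contact_force: [-0.5, 0.4, 0.4]
width: 0.472
```

```bash

python3 - <<'E'
from h import *
from bench import bot
s=bot.sense(); rel(s,[.5405,-.311,.0295])
d=bot.get_image("scene")
cv2.imwrite(f"pics/scene7.png",cv2.resize(d["img"][200:270,215:295,::-1],None,fx=8,fy=8))
E
```

```text
t 8.8 pos [ 0.541  -0.3119  0.0367] w 0.472 F [-0.5  0.4  0.4] q [-0.63  0.48  1.63 -0.    1.03  0.63]
R [[0.953, 0.303, 0.0], [0.303, -0.953, -0.0], [0.0, 0.0, -1.0]]
toolshift mm [-0.2 -1.1  7.2]
```

View pics/scene7.png

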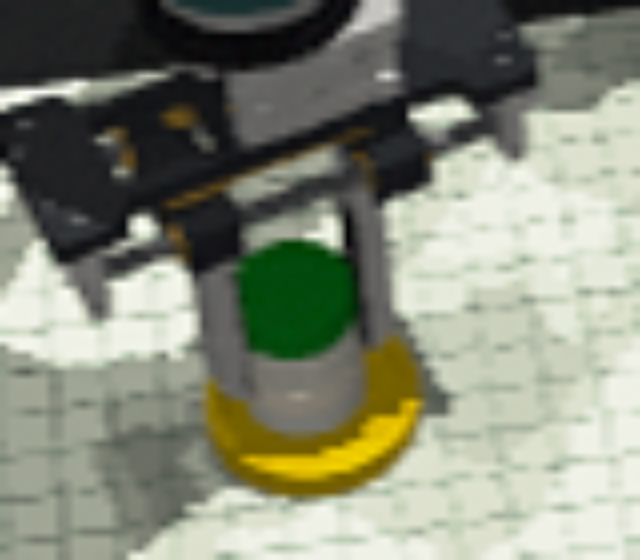

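The jar bottom at (305,425) is inside the rim, about 1 px left of centre. Nudging +y slightly and lowering until contact.

{"name": "step_arm", "arguments": {"moves": [[[0,0,0],[0,-2,3],35],[[0,0,0],[0,0,2],35],[[0,0,0],[0,0,1],35],[[0,0,0],[0,0,0],35]]}}

```text
time: 9.35
ee_pos: [0.5403, -0.3099, 0.0304]
orientation: [-3.104, -0.482, 0.0]
contact_force: [0.1, -0.6, -0.6]
width: 0.475
```

{"name": "step_arm", "arguments": {"moves": [[[0,0,0],[0,0,0.5],35],[[0,0,0],[0,0,0],35]]}}

```text
time: 9.6
ee_pos: [0.5403, -0.31, 0.03]
orientation: [3.104, 0.481, 0.0]
contact_force: [-0.3, 0.4, -2.3]
width: 0.475
```

{"name": "step_arm", "arguments": {"moves": [[[0,0,0],[0,0,0.5],35],[[0,0,0],[0,0,0],35]]}}

```text
time: 9.85
ee_pos: [0.5403, -0.31, 0.03]
orientation: [3.104, 0.482, 0.0]
contact_force: [-0.1, 0.6, 3.0]
width: 0.474
```

{"name": "step_arm", "arguments": {"moves": [[[0,0,0],[0,0,0.5],35],[[0,0,0],[0,0,0],35]]}}

```text
time: 10.1
ee_pos: [0.5403, -0.31, 0.03]
orientation: [3.104, 0.481, 0.001]
contact_force: [-2.0, 0.4, 6.3]
width: 0.476
```

There is contact: z has stopped at 0.030 and the upward force has risen to 6 N. Releasing.

{"name": "step_arm", "arguments": {"moves": [[[0,0,0],[0,0,-0.5],47],[[0,0,0],[0,0,0],55],[[0,0,0],[0,0,0],62],[[0,0,0],[0,0,0],66],[[0,0,0],[0,0,0],66],[[0,0,0],[0,0,0],66]]}}

```text
time: 10.85
ee_pos: [0.5403, -0.3099, 0.0294]
orientation: [3.104, 0.482, -0.0]
contact_force: [-0.7, 0.2, 0.3]
width: 0.698
```

{"name": "step_arm", "arguments": {"moves": [[[0,0,0],[0,0,-8],66],[[0,0,0],[0,0,-15],66],[[0,0,0],[0,0,-20],66],[[0,0,0],[0,0,-25],66],[[0,0,0],[0,0,-30],66],[[0,0,0],[0,0,-30],66],[[0,0,0],[0,0,-20],66],[[0,0,0],[0,0,0],66]]}}

```text
time: 11.85
ee_pos: [0.5414, -0.3108, 0.1805]
orientation: [3.1, 0.481, 0.006]
contact_force: [-0.1, -1.1, 0.3]
width: 0.704
```

{"name": "step_arm", "arguments": {"moves": [[[0,0,0],[-30,0,-10],66],[[0,0,0],[-40,0,-5],66],[[0,0,0],[-40,0,0],66],[[0,0,0],[-40,0,0],66],[[0,0,0],[-30,0,0],66],[[0,0,0],[0,0,0],66]]}}

```text
time: 12.6
ee_pos: [0.367, -0.3643, 0.192]
orientation: [-3.104, -0.477, 0.001]
contact_force: [0.6, 0.6, 0.1]
width: 0.702
```

```bash

python3 - <<'E'
from h import *
from bench import bot
s=bot.sense(); rel(s,[.5405,-.311,.0295])
for n in("scene","top"):
    d=bot.get_image(n); P=cloud(d)
    for nm,lo,hi in (("green",(50,120,40),(75,255,255)),("blue",(105,120,60),(125,255,255)),("yellow",(22,150,100),(34,255,255))):
        for m,ss,c in blobs(d,lo,hi,10):
            if 125<c[1]<270 and 170<c[0]<460: q=P[m&(d["range_z"]>0)]; print(n,nm,ss,c.round(1),np.median(q,0).round(4))
    cv2.imwrite(f"pics/{n}8.png",cv2.resize(d["img"][150:300,200:400,::-1] if n=="scene" else d["img"][100:250,250:450,::-1],None,fx=4,fy=4))
E
```

```text
t 12.6 pos [ 0.367  -0.3643  0.192 ] w 0.702 F [0.6 0.6 0.1] q [-0.92  0.2   1.65 -0.    1.3   0.35]
R [[0.954, 0.3, -0.001], [0.3, -0.954, 0.001], [-0.001, -0.001, -1.0]]
toolshift mm [181.6   1.4 162.4]
scene green [245 231  15  15 179] [252.  238.1] [ 0.5453 -0.309   0.0691]
scene blue [439 200  17  15 194] [447.1 207.2] [0.5834 0.2537 0.13  ]
scene yellow [246 167  30  23 552] [260.8 177.5] [ 0.2254 -0.2556  0.0109]
scene yellow [170 213  18  14 204] [178.6 219.2] [ 0.3676 -0.5294  0.006 ]
scene yellow [241 240  27  22 261] [254.4 252.8] [ 0.5567 -0.3061  0.014 ]
top green [371 157  15  14 155] [378.2 163.7] [ 0.5366 -0.313   0.0685]
top blue [184 136  16  15 188] [191.1 142.9] [0.5778 0.2513 0.129 ]
top yellow [364 154  24  24 235] [374.4 166.4] [ 0.5331 -0.3044  0.0119]
```

View pics/scene8.png

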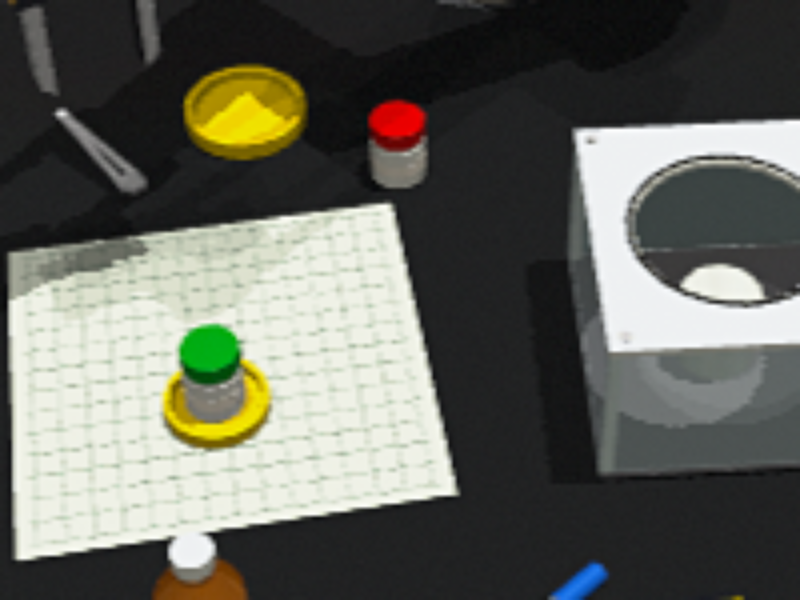

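View pics/top8.png

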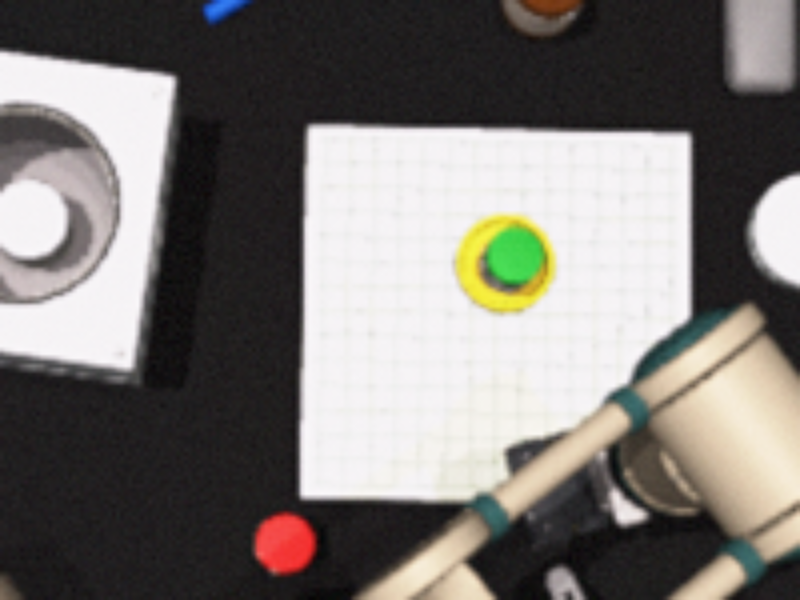

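The jar stands upright inside the cup: the lid is at (515,255) in the top crop, with the cup ring all round it. The lid top is at 0.069 m, exactly what a seated jar should give. The blue lid hasn't moved, and the robot is clear.

```bash
python3 -c "
from bench import bot
print(bot.sign_off())"
```

```text
the job is handed in; nothing more can be done
None
```

The green-lidded jar now stands upright in the yellow holder on the mat, and I have handed the job in at about 12.7 s. I gripped it through the port and lifted it clear. I lowered it until I felt light contact with the holder floor (about 6 N), then released it and backed the gripper away.

**Last checks:**
- **Jar in holder:** the lid top is about 0.069 m up in both cameras, which is the expected height. The jar sits inside the rim, within about 3 mm of centre.
- **Blue jar:** it has not moved from its pedestal.
- **Robot:** the gripper is clear of everything, with contact force near zero.

**Disagreements:**
- **Camera positions:** the two cameras differed by up to about 9 mm in x and 4 mm in y, more than the stated 2 mm calibration. Part of this comes from the oblique camera seeing the sides of the lids. The differences were still smaller than the clearances.
- **Tilt:** the lifted jar looked tilted in one picture. A plane fit to its lid matched the standing blue jar's, so I took it as upright.

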